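Weight the neck and free the locating pin

ROBOT

A 6-joint arm with a two-finger parallel gripper is mounted at the origin on the work surface. World frame = base frame: x ahead of the robot, y to its left, z up, the work surface at z = 0. Lengths are in mm, angles in rad, forces in N, time in s.
With the tool pointing down it reaches from about 325 to 775 mm from the base axis. Payload 5.5 kg.
Tool frame: the origin (TCP) lies midway between the tips of the shut fingers; the grasp point (between the pads) lies 19 mm behind it; z points along the fingers, y is the line along which they close (so a half turn about z gives the same grasp; the last joint's range is limited). The gripper opens to 88 mm and grips with 3 to 60 N. Pads are 20 mm wide; open, the fingers measure 115 mm over their backs; the gripper's body (75 mm by 178 mm) begins 61 mm behind the grasp point.
Start: joints at [-1.189, 0.091, 1.231, -0, 1.82, -0.057], TCP at [254.914, -543.172, 222.631] pointing down, gripper open.
Joint ranges: [-2.87, 2.87], [-0.86, 2.18], [0.17, 2.46], [-1.51, 4.65], [0.06, 2.69], [-2.65, 2.65]. Speed limits (rad/s): [2.57, 2.57, 3.01, 3.14, 3.14, 3.14].

INTERFACE

Orientations are given as a unit quaternion [x, y, z, w].
In Python, from plant import sensors, vision, ticket gives the robot as it stands.
- The arm moves only by the tool play_rows, never from a script. Its argument "plan" is a list of rows, each a list of 5 numbers: the opening, from 0 (shut) to 1 (fully open), then the shift along the tool's x, y, z as a fraction of full scale, then the turn about the tool's z as a fraction of full scale. A call has exactly 8 rows; each row is the pose to reach, as a shift and turn from the pose commanded when the call began, along the tool's axes at that moment, turning the shorter way round; what a row does not reach only later rows make up. Full scale, the value 1, is 15 cm for a shift and 180 degrees for a turn. A row lasts 1/8 s, in which the tool goes at most 62.5 mm and 10.7 degrees, less where a joint would pass 70% of its speed; a pose out of reach is approached as far as the arm can. A call with a number of a shift or a turn outside -1 to 1 is refused whole. A call with a gripper value outside its range is refused whole. The fingers move at their own pace and stop on an object; "force" is the grip in N (left out, the last holds). Time passes only in rows, so rows that repeat a pose let the fingers close, or fill a call up. It gives the time, the measured TCP pose, the force, the opening and the grip force at its end, in the units of the state.
- sensors.sense(): the state, without advancing time (a new reading comes with each control period).
- vision.camera(name): name is "scene" or "top"; returns a dict with "pixels" (420x560x3 uint8, red, green, blue), "mtx" (3x3 intrinsics, pixels), "k1" (the pictures are not rectified: a ray, as slopes to the right and down, at radius r is drawn at 1 + k1 r^2 times it, then the intrinsics apply), "extrinsics" (4x4, takes a point from world to camera coordinates). Camera axes: x right, y up, looking along -z (the intrinsics and any distortion apply to the point x, -y, -z); pixel columns grow to the right and rows downward; lengths in mm; the calibration is good to about 2 mm. A picture is of the moment at which its call begins. There is no depth.
- ticket.finish_job(): hands the job in; it is judged then, once.
The state is a dict: "clock": time; "joint_positions": joint angles; "qvel": joint speeds; "joint_efforts": joint torques, N m; "ee_pos": TCP position; "eef_rot": TCP orientation; "wrist_force": force on the tool from outside, world axes, zero at the start; "moment": the same for the moment, N m; "gripper_width": finger opening in mm; "finger_force": force on a finger pad.
Only numpy, scipy, OpenCV 4.12 (cv2) and the standard library are available. Lean on these libraries where they do the work, as an engineer would, in place of code of your own. Each camera call takes 0.05 s, during which the arm holds its last target. There are 200 camera calls.

TASK

A guitar neck lies face down in its gluing fixture, held by two steel pins. Gently lay the brass bar across the neck's rounded back so that it rests there balanced and about level when you let go, then pull the round-knobbed pin straight up about halfway out of its bore, without wrenching it sideways, and finish while still holding it there, steady, so that its shank can be wiped. Do not pull it right out, leave the square-headed pin home, and disturb nothing else on the bench.

Things in the scene. Friction and masses are not known exactly. Their poses are not given: they have to be found in the camera images.
- fixture: fixed wooden fixture, 450 mm long along its y; origin on the bench, z up. y -170 to +120 mm: bed 56 mm wide with the neck's half-round back on it (the last 30 mm, y < -140: flat heel 71 mm high). y +120 to +280 mm: headstock block, 80 mm wide, flat top 70 mm high, bores on its middle line at y = 160 and 240. Tuner buttons stick out of its sides to x = 62 either way
- crown (a point): point on the crown line of the neck's back (fixture x = 0, y = -25, z = 76 mm); frame parallel to the fixture's: y along the neck, x across. The back is a half cylinder of radius 25 mm along y, axis 25 mm below the crown; the crown line runs level from 115 mm behind (-y, heel) to 145 mm ahead (+y, block)
- bore_a (a point): centre of the mouth of the bore nearer the neck, in the headstock block's top, 70 mm above the bench. Vertical blind bore, 13 mm wide, 55 mm deep, its floor 15 mm above the bench; it holds either of the pins
- bore_b (a point): the same for the other bore, 80 mm further along the fixture's +y; it holds the other pin
- bar: loose brass bar, 100 (x) x 38 (y) x 22 (z) mm, about 0.7 kg (0.55 to 0.85), lying flat on the bench; origin at the centre of its underside. It belongs across the neck: its x along the fixture's x
- pin: loose steel pin with a round knob, upright in one of the bores (which varies). Origin at the centre of its foot, z up. Shank 12 mm diameter, 75 long: 55 in the bore, foot on its floor (15 mm above the bench), 20 above the block; knob 26 diameter, 75 to 97 above the foot. 0.5 mm play all round; held by weight (0.11 to 0.18 kg) and friction only; halfway out is 27 mm up
- stud: loose steel pin with a square head, in the other bore, foot on the bore's floor; origin at the centre of its foot; shank 12 mm diameter, 63 mm long, then the head, 22 x 22 x 12 mm. To be left home
- sanding_block: bystander: sanding block, reddish, 150 x 45 x 30 mm; to be left alone
- file: bystander: flat file with a round wooden handle, about 280 long, 24 high mm; to be left alone
- jar: bystander: amber jar with a steel lid, 56 diameter, 70 high mm; to be left alone
- driver: bystander: screwdriver lying down, about 30 mm high; to be left alone
- caul: bystander: flat wooden caul, 160 x 50 x 22 mm; to be left alone
- mug: bystander: terracotta mug, 80 diameter, 90 high mm; to be left alone
- hammer: bystander: hammer lying down, about 30 mm high; to be left alone

How it is judged:
By the outcome, as a careful person would: the job done as asked, in the order asked, and still so for the second after the job is handed in, while the arm keeps its last pose, push and grip.
It also fails if it takes over 48 s, if anything falls off the work surface, if the arm or the gripper's body presses on something with over 40 N, if the wrist force passes 120 N, or if a joint passes its speed limit or range.

## Working session

There is one attempt and no reset: what is moved stays moved. The work goes in short steps, Python scripts to look and compute and a tool call to move; the robot and the scene stay as the last step left them, time stands still between calls to the robot, and variables do not carry over. Pictures are saved under pics/ and viewed, at most 13 in all, crops included, and the job is handed in when it is done.

Besides the shell and the picture viewer there is one more tool, called after ">>>" by a JSON object that holds its "method" and its "body", one argument or row to a line. play_rows: Moves the arm, as the interface text tells. Its arguments: {"type":"object","properties":{"plan":{"type":"array","items":{"type":"array","items":{"type":"number","minimum":-1,"maximum":1}}},"force":{"type":"number"}},"required":["plan"]}

```bash
mkdir -p pics; ls; cat > h.py <<'E'
import numpy as np, cv2
from plant import sensors, vision, ticket
def shot(n,f=None):
    c=vision.camera(n)
    if f: cv2.imwrite('pics/'+f,c['pixels'][:,:,::-1])
    return c
def ray(c,u,v):
    K=np.array(c['mtx']);E=np.array(c['extrinsics'])
    k=c['k1']
    d=np.array([(u-K[0,2])/K[0,0],(v-K[1,2])/K[1,1]]);p=d.copy()
    for _ in range(30): p=d/(1+k*(p@p))
    R=E[:3,:3];o=-R.T@E[:3,3]
    w=R.T@np.array([p[0],-p[1],-1]);return o,w/np.linalg.norm(w)
def plane(c,u,v,z):
    o,w=ray(c,u,v);return o+w*(z-o[2])/w[2]
def tri(c1,p1,c2,p2):
    A=[];b=[]
    for c,p in((c1,p1),(c2,p2)):
        o,w=ray(c,*p);M=np.eye(3)-np.outer(w,w);A.append(M);b.append(M@o)
    return np.linalg.lstsq(np.vstack(A),np.hstack(b),rcond=None)[0]
def proj(c,P):
    K=np.array(c['mtx']);E=np.array(c['extrinsics'])
    q=E[:3,:3]@np.array(P,float)+E[:3,3];p=np.array([q[0],-q[1]])/-q[2]
    p=p*(1+c['k1']*(p@p));return np.array([K[0,0]*p[0]+K[0,2],K[1,1]*p[1]+K[1,2]])
E
python3 - <<'E'
from h import *
import pickle
a=shot('scene','s0.png');b=shot('top','t0.png')
pickle.dump((a,b),open('c0.pkl','wb'))
print(sensors.sense());print(a['extrinsics'],b['extrinsics'],a['k1'],a['mtx'],b['mtx'])
E
```

```text
pics
{'clock': 0.1, 'joint_positions': array([-1.18870818e+00,  9.18207864e-02,  1.23177049e+00,  1.37788123e-06,
        1.81979882e+00, -5.67079478e-02]), 'qvel': array([ 0.00174811, -0.00064746, -0.00327265,  0.0001515 , -0.00013132,
       -0.00226635]), 'joint_efforts': array([ 1.67483970e-03, -4.47857666e+01, -4.07570386e+01,  7.00493879e-02,
        2.84690276e-02, -1.31394409e-04]), 'ee_pos': array([ 254.80496756, -542.91328774,  221.5948325 ]), 'eef_rot': array([ 9.76028205e-01,  2.17642218e-01, -1.44909462e-04, -8.86959370e-04]), 'wrist_force': array([0.61020029, 0.6477703 , 0.23125201]), 'moment': array([ 0.00990254, -0.01372101, -0.06325731]), 'finger_force': 0.0, 'gripper_width': 87.81316802836}
[[ 7.58600261e-01  6.51458008e-01  1.13184487e-02 -4.03943134e+02]
 [-3.69500587e-01  4.15832896e-01  8.30994776e-01  1.33924012e+02]
 [ 5.36651619e-01 -6.34575028e-01  5.56165060e-01 -1.31094351e+03]
 [ 0.00000000e+00  0.00000000e+00  0.00000000e+00  1.00000000e+00]] [[ 6.06247390e-03 -9.99978935e-01  2.31857884e-03 -5.43801258e-01]
 [ 9.91012482e-01  6.31792923e-03  1.33620146e-01 -5.59832752e+02]
 [-1.33631979e-01  1.48767193e-03  9.91029909e-01 -1.42826067e+03]
 [ 0.00000000e+00  0.00000000e+00  0.00000000e+00  1.00000000e+00]] -0.02586830244027544 [[410.3578412    0.         281.8287253 ]
 [  0.         410.3578412  208.76517944]
 [  0.           0.           1.        ]] [[465.62338818   0.         284.85115348]
 [  0.         465.62338818 212.17768229]
 [  0.           0.           1.        ]]
```

View pics/s0.png

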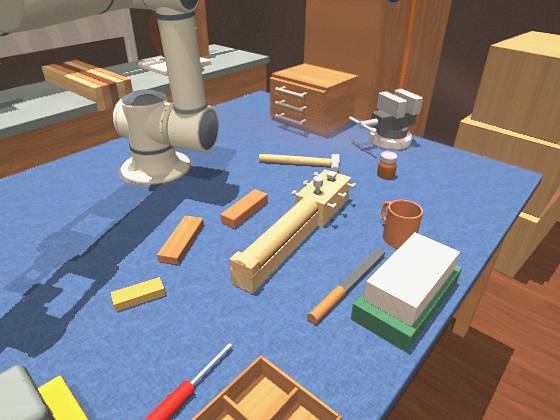

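View pics/t0.png

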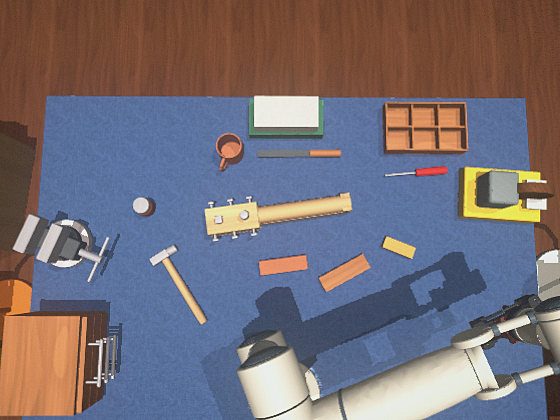

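The scene view shows the fixture at about (290,235), with pin heads near (318,183) and (331,178), and the yellow bar at (138,293). In the top view the bar is at (398,247), the heads are at (219,219) and (244,215), and the heel is at (350,202). I'll enlarge both views.

```bash
python3 - <<'E'
import pickle,cv2,numpy as np
a,b=pickle.load(open('c0.pkl','rb'))
A=a['pixels'][165:225,270:370,::-1];B=b['pixels'][185:250,195:295,::-1]
A=cv2.resize(A,None,fx=6,fy=6,interpolation=2)[:300];B=cv2.resize(B,None,fx=6,fy=6,interpolation=2)[:300]
cv2.imwrite('pics/crop.png',np.vstack([A,B]))
for n,c in(('s',a),('t',b)):
    h=cv2.cvtColor(c['pixels'],cv2.COLOR_RGB2HSV)
    m=cv2.inRange(h,(21,150,90),(32,255,255))
    cs,_=cv2.findContours(m,0,2)
    for k in cs:
        if cv2.contourArea(k)>150: print(n,cv2.contourArea(k),cv2.minAreaRect(k),cv2.approxPolyDP(k,3,True).reshape(-1,2).tolist())
for p in((138,293),(150,300)):print(a['pixels'][p[1],p[0]])
for p in((398,245),(300,210)):print(b['pixels'][p[1],p[0]])
E
```

```text
s 1137.5 ((61.86909484863281, 403.84979248046875), (52.14769744873047, 27.711654663085938), 58.392494201660156) [[38, 388], [56, 419], [87, 419], [60, 376]]
t 1227.0 ((501.96453857421875, 194.47885131835938), (77.7868881225586, 49.93726348876953), 4.236394882202148) [[465, 167], [464, 215], [539, 221], [539, 210], [522, 208], [521, 199], [517, 205], [504, 209], [477, 207], [475, 173], [496, 169]]
[247 232 120]
[91 87 88]
[234 203 114]
[236 221 158]
```

View pics/crop.png

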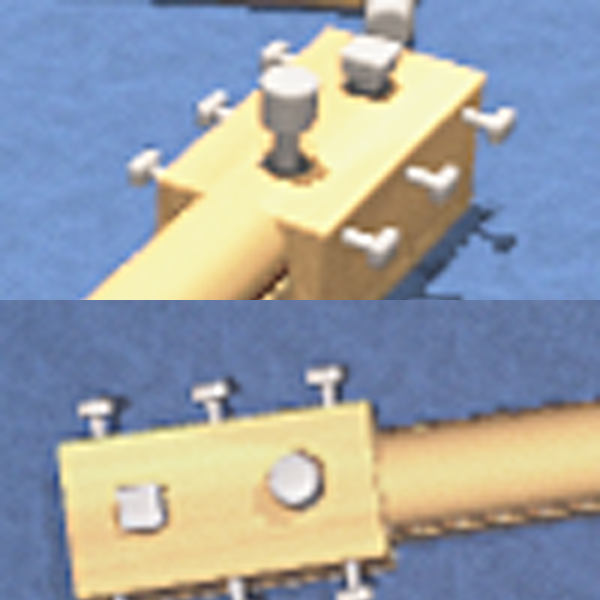

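The crop confirms the round knob is in bore_a, nearer the neck: knob top at scene ≈(318.3,178.8) and top view ≈(244.3,215). The square head is at scene ≈(332,173.7) and top view ≈(218.3,219.7).

```bash
python3 - <<'E'
from h import *
import pickle
a,b=pickle.load(open('c0.pkl','rb'))
pk=tri(a,(318.3,178.8),b,(244.3,215));ps=tri(a,(332,173.7),b,(218.3,219.7))
print('knob',pk,'stud',ps,np.linalg.norm((pk-ps)[:2]))
print('knobplane',plane(b,244.3,215,112),plane(a,318.3,178.8,112),'stud',plane(b,218.3,219.7,90),plane(a,332,173.7,90))
# block top corners
blk=[(205,208.8),(256.3,202.2),(259.7,227.5),(208.3,234.3)]
P=[plane(b,*p,70)for p in blk];print(np.round(P,1),np.round(np.mean(P,0),1))
out=np.zeros((600,800,3),np.uint8)
for n,c,(x0,x1,y0,y1) in(('s',a,(95,185,265,325)),('t',b,(370,425,230,270))):
    im=c['pixels'][y0:y1,x0:x1]
    h=cv2.cvtColor(im,cv2.COLOR_RGB2HSV)
    m=cv2.inRange(h,(15,60,60),(35,255,255))
    cs,_=cv2.findContours(m,0,2);k=max(cs,key=cv2.contourArea)
    print(n,cv2.contourArea(k),cv2.minAreaRect(k),(cv2.approxPolyDP(k,2,True).reshape(-1,2)+[x0,y0]).tolist())
    z=cv2.resize(im[:,:,::-1],None,fx=6,fy=6,interpolation=2)
    y=0 if n=='s' else 360
    w=z[:600-y];out[y:y+w.shape[0],:w.shape[1]]=w
# crown/bed edges & heel in top
cv2.imwrite('pics/bar.png',out)
im=b['pixels'][185:245,250:360,::-1]
out[360:600,340:780]=cv2.resize(im,None,fx=4,fy=4,interpolation=2)
cv2.imwrite('pics/bar.png',out)
E
```

```text
knob [542.44711994 125.49120699 108.33992037] stud [530.565249   206.13853666  85.46794454] 81.51791606710947
knobplane [540.52134671 123.98257472 112.        ] [547.25692342 121.72237639 112.        ] stud [528.50112636 204.27970658  90.        ] [536.17584966 200.80787958  90.        ]
[[564.4 248.9  70. ]
 [586.   91.3  70. ]
 [507.6  79.8  70. ]
 [485.7 236.5  70. ]] [535.9 164.1  70. ]
s 969.0 ((42.56660461425781, 28.637897491455078), (19.9248104095459, 53.10395050048828), 72.34988403320312) [[159, 277], [111, 292], [116, 310], [164, 295]]
t 345.0 ((28.672412872314453, 17.068965911865234), (32.12529373168945, 11.884501457214355), 21.801406860351562) [[386, 236], [383, 247], [412, 257], [414, 247]]
```

View pics/bar.png

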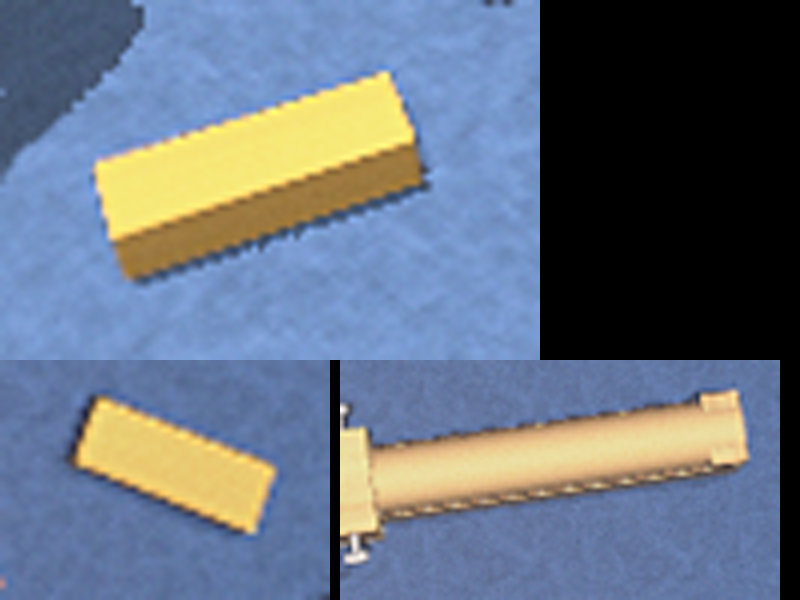

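The bar's top face in the scene crop has corners (95,163), (388,73), (416,145), (116,238); in the top-view crop they are (97,36), (275,108), (253,173), (75,105). The heel end runs from (737,391) to (748,459) in the mosaic. I'll correct the crop half-pixel offset and triangulate.

```bash
python3 - <<'E'
from h import *
import pickle
a,b=pickle.load(open('c0.pkl','rb'))
f=lambda c,x0,y0,s:np.array([x0+(c[0]+.5)/s-.5,y0+(c[1]+.5)/s-.5])
pk=tri(a,f((290,82),270,165,6),b,f((296,180),195,185,6));ps=tri(a,f((372,52),270,165,6),b,f((140,208),195,185,6))
print('knob',pk,'stud',ps,np.linalg.norm((pk-ps)[:2]))
for z,q1,q2 in((112,(290,82),(296,180)),(90,(372,52),(140,208))):
    print(z,plane(a,*f(q1,270,165,6),z),plane(b,*f(q2,195,185,6),z))
S=[f(p,95,265,6)for p in((95,163),(388,73),(416,145),(116,238))]
T=[f(p,370,230,6)for p in((97,36),(275,108),(253,173),(75,105))]
Ps=np.array([plane(a,*p,22)for p in S]);Pt=np.array([plane(b,*p,22)for p in T])
for n,P in(('s',Ps),('t',Pt)):
    r=cv2.minAreaRect(P[:,:2].astype(np.float32));print(n,P.mean(0),r);print(np.round(P[:,:2],1).tolist())
print('tri centre',tri(a,np.mean(S,0),b,np.mean(T,0)))
B=[f(p,195,185,6)for p in((60,143),(368,103),(388,255),(80,298))]
P=np.array([plane(b,*p,70)for p in B]);print('block',P.round(1).tolist(),P.mean(0))
H=[f(p,250,185,4)for p in((397,31),(408,99))]
Q=np.array([plane(b,*p,71)for p in H]);h=Q.mean(0);e=P[[0,3]].mean(0);print('heel',Q,h,e,np.linalg.norm(h-e))
Bs=[f(p,270,165,6)for p in((335,28),(487,75),(285,225),(160,185))]
print('block scene',np.round([plane(a,*p,70)for p in Bs],1).tolist())
E
```

```text
knob [542.5006564  125.71310856 110.02317343] stud [530.64969571 206.24280785  87.03384189] 81.39703764595984
112 [544.86534578 123.33859704 112.        ] [541.76749315 125.14819972 112.        ]
90 [533.9033432  202.11956863  90.        ] [529.86499178 205.47367532  90.        ]
s [ 454.33565458 -358.46852255   22.        ] ((454.53656005859375, -358.7992248535156), (98.7480697631836, 39.36336135864258), 67.88333892822266)
[[417.7, -397.1], [454.8, -305.8], [491.4, -320.5], [453.4, -410.5]]
t [ 453.0646507  -356.45471592   22.        ] ((453.6490783691406, -356.40533447265625), (100.00076293945312, 38.416316986083984), 69.26932525634766)
[[489.3, -316.4], [452.0, -409.0], [418.0, -396.4], [452.9, -304.1]]
tri centre [ 452.66365598 -357.86156078   19.79560644]
block [[565.6, 250.2, 70.0], [587.4, 92.5, 70.0], [508.9, 81.1, 70.0], [485.9, 237.7, 70.0]] [536.91846037 165.38878255  70.        ]
heel [[ 618.40019294 -194.71400768   71.        ]
 [ 565.33470457 -202.52906534   71.        ]] [ 591.86744875 -198.62153651   71.        ] [525.72318607 243.95762181  70.        ] 447.4956702166906
block scene [[487.6, 240.8, 70.0], [566.1, 250.5, 70.0], [572.5, 86.7, 70.0], [514.1, 76.6, 70.0]]
```

```bash
cat >> h.py <<'E'
from scipy.spatial.transform import Rotation as Ro
def go(x,y,z,yaw):
    "shift (fraction) in tool axes, turn fraction, to reach xyz with tool-y at yaw deg (mod 180)"
    s=sensors.sense();R=Ro.from_quat(s['eef_rot']).as_matrix();p=s['ee_pos']
    d=R.T@(np.array([x,y,z])-p)/150
    cur=np.degrees(np.arctan2(R[1,1],R[0,1]));t=-((yaw-cur+90)%180-90)/180
    print('t',round(s['clock'],2),'p',p.round(1),'yaw',round(cur,2),'tilt',R[:,2].round(4),'-> shift',d.round(4),'turn',round(t,4),'| F',s['wrist_force'].round(2),'M',s['moment'].round(3),'w',round(s['gripper_width'],1),'ff',round(s['finger_force'],1),'j6',s['joint_positions'][5].round(2))
E
python3 -c "
from h import *
go(453.4,-357.6,120,-21.3)"
```

```text
t 0.1 p [ 254.8 -542.9  221.6] yaw -64.86 tilt [-7.0e-04  1.7e-03 -1.0e+00] -> shift [ 1.7233 -0.5547  0.6785] turn -0.242 | F [0.61 0.65 0.23] M [ 0.01  -0.014 -0.063] w 87.8 ff 0.0 j6 -0.06
```

>>> {"method": "play_rows", "body": {
  "plan": [
    [1,0.11,-0.04,0.04,-0.03],
    [1,0.22,-0.07,0.08,-0.06],
    [1,0.33,-0.11,0.12,-0.09],
    [1,0.44,-0.14,0.16,-0.12],
    [1,0.55,-0.18,0.2,-0.15],
    [1,0.66,-0.21,0.25,-0.18],
    [1,0.77,-0.25,0.29,-0.21],
    [1,0.86,-0.28,0.33,-0.241]
  ]
}}

```text
clock: 1.1
ee_pos: [354.2, -449.6, 172.3]
eef_rot: [0.826, 0.564, 0.0, -0.001]
wrist_force: [0.1, 0.3, -0.3]
gripper_width: 87.6
finger_force: 0.0
```

```bash
python3 -c "
from h import *
go(453.4,-357.6,80,-21.3)"
```

```text
t 1.1 p [ 354.2 -449.6  172.3] yaw -21.28 tilt [-6.e-04  1.e-03 -1.e+00] -> shift [0.8114 0.3943 0.6156] turn 0.0001 | F [ 0.05  0.29 -0.28] M [-0.06  -0.114 -0.002] w 87.6 ff 0.0 j6 -0.59
```

>>> {"method": "play_rows", "body": {
  "plan": [
    [1,0.1,0.05,0.07,0],
    [1,0.2,0.1,0.15,0],
    [1,0.3,0.15,0.23,0],
    [1,0.42,0.2,0.31,0],
    [1,0.54,0.26,0.4,0],
    [1,0.65,0.32,0.49,0],
    [1,0.74,0.37,0.57,0],
    [1,0.811,0.394,0.615,0]
  ]
}}

```text
clock: 2.1
ee_pos: [453.9, -357.9, 79.7]
eef_rot: [0.826, 0.563, -0.0, -0.001]
wrist_force: [0.8, -0.5, -0.3]
gripper_width: 87.9
finger_force: 0.0
```

```bash
python3 - <<'E'
from h import *
import pickle
a=shot('scene');b=shot('top');pickle.dump((a,b),open('c1.pkl','wb'))
go(453.4,-357.6,5,-21.3)
A=cv2.resize(a['pixels'][220:320,85:185,::-1],None,fx=4,fy=4,interpolation=2)
B=cv2.resize(b['pixels'][195:295,350:450,::-1],None,fx=4,fy=4,interpolation=2)
cv2.imwrite('pics/g1.png',np.hstack([A,B]))
E
```

```text
t 2.2 p [ 453.8 -357.6   79.8] yaw -21.41 tilt [-0.0011  0.0013 -1.    ] -> shift [-0.0012 -0.0016  0.4984] turn -0.0006 | F [-0.1  -0.5   0.34] M [-0.02  -0.05  -0.031] w 87.9 ff 0.0 j6 -0.35
```

View pics/g1.png

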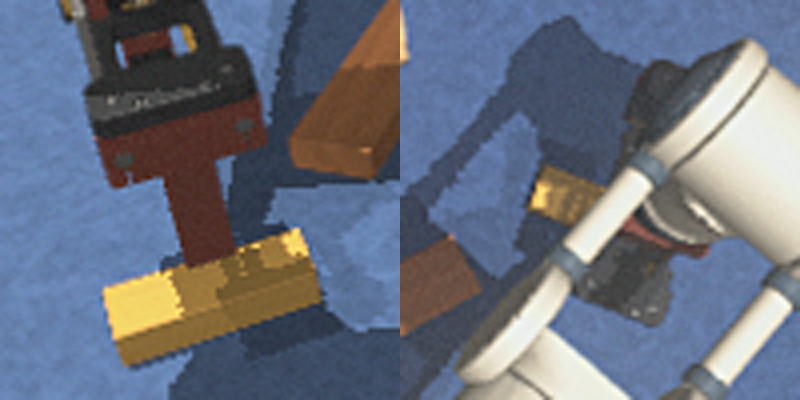

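The gripper straddles the bar (scene crop ≈(210,260) on a bar centred near (212,300)). Descending and closing.

>>> {"method": "play_rows", "body": {
  "plan": [
    [1,0,0,0.08,0],
    [1,0,0,0.16,0],
    [1,0,0,0.24,0],
    [1,0,0,0.32,0],
    [1,0,0,0.4,0],
    [1,0,0,0.46,0],
    [1,0,0,0.495,0],
    [1,0,0,0.495,0]
  ]
}}

```text
clock: 3.2
ee_pos: [453.3, -358.6, 6.3]
eef_rot: [0.826, 0.563, -0.0, -0.0]
wrist_force: [0.3, 0.5, 0.0]
gripper_width: 87.5
finger_force: 0.0
```

>>> {"method": "play_rows", "body": {
  "plan": [
    [0.3,0,0,0,0],
    [0.3,0,0,0,0],
    [0.3,0,0,0,0],
    [0.3,0,0,0,0],
    [0.3,0,0,0,0],
    [0.3,0,0,0,0],
    [0.3,0,0,0,0],
    [0.3,0,0,0,0]
  ],
  "force": 35
}}

```text
clock: 4.2
ee_pos: [453.0, -358.7, 6.6]
eef_rot: [0.827, 0.563, -0.0, -0.0]
wrist_force: [-3.3, 1.3, 1.8]
gripper_width: 37.7
finger_force: 35.0
```

```bash
python3 -c "
from h import *
go(453.4,-357.6,150,-21.3)"
```

```text
t 4.2 p [ 453.  -358.7    6.6] yaw -21.48 tilt [-8.e-04  4.e-04 -1.e+00] -> shift [ 0.0075 -0.0012 -0.9559] turn -0.001 | F [-3.26  1.3   1.85] M [0.252 0.533 0.015] w 37.7 ff 35.0 j6 -0.35
```

>>> {"method": "play_rows", "body": {
  "plan": [
    [0.3,0,0,-0.06,0],
    [0.3,0,0,-0.16,0],
    [0.3,0,0,-0.28,0],
    [0.3,0,0,-0.42,0],
    [0.3,0,0,-0.57,0],
    [0.3,0,0,-0.71,0],
    [0.3,0,0,-0.83,0],
    [0.3,0,0,-0.9,0]
  ]
}}

```text
clock: 5.2
ee_pos: [453.7, -359.1, 143.4]
eef_rot: [0.826, 0.563, 0.0, 0.001]
wrist_force: [-0.3, 0.5, -7.6]
gripper_width: 37.7
finger_force: 35.0
```

```bash
python3 -c "
from h import *
go(570.4,-57,145,-81.6)"
```

```text
t 5.2 p [ 453.7 -359.1  143.4] yaw -21.48 tilt [ 0.0013 -0.0012 -1.    ] -> shift [ 2.1588 -0.0135 -0.0119] turn 0.334 | F [-0.29  0.54 -7.61] M [ 0.01  -0.09   0.002] w 37.7 ff 35.0 j6 -0.35
```

>>> {"method": "play_rows", "body": {
  "plan": [
    [0.3,0.08,0,0,0.015],
    [0.3,0.2,0,0,0.035],
    [0.3,0.33,0,0,0.06],
    [0.3,0.47,0,0,0.085],
    [0.3,0.61,0,0,0.11],
    [0.3,0.75,0,0,0.135],
    [0.3,0.88,0,0,0.155],
    [0.3,1.0,0,0,0.167]
  ]
}}

```text
clock: 6.2
ee_pos: [508.3, -218.4, 141.2]
eef_rot: [0.944, 0.329, -0.0, -0.0]
wrist_force: [0.0, -0.1, -7.2]
gripper_width: 37.4
finger_force: 35.0
```

```bash
python3 -c "
from h import *
go(570.4,-57,145,-81.6)"
```

```text
t 6.2 p [ 508.3 -218.4  141.2] yaw -51.61 tilt [-1.e-03  6.e-04 -1.e+00] -> shift [ 0.9925 -0.5862 -0.0248] turn 0.1666 | F [ 0.03 -0.11 -7.23] M [ 0.024 -0.024 -0.016] w 37.4 ff 35.0 j6 0.43
```

>>> {"method": "play_rows", "body": {
  "plan": [
    [0.3,0.08,-0.05,0,0.015],
    [0.3,0.2,-0.12,0,0.035],
    [0.3,0.33,-0.2,0,0.06],
    [0.3,0.47,-0.28,0,0.085],
    [0.3,0.61,-0.36,0,0.11],
    [0.3,0.75,-0.44,0,0.135],
    [0.3,0.9,-0.53,0,0.155],
    [0.3,0.99,-0.585,0,0.167]
  ]
}}

```text
clock: 7.2
ee_pos: [570.1, -56.8, 141.2]
eef_rot: [0.997, 0.073, -0.001, -0.0]
wrist_force: [-0.8, -0.8, -6.9]
gripper_width: 37.9
finger_force: 35.0
```

>>> {"method": "play_rows", "body": {
  "plan": [
    [0.3,0,0,0.02,0],
    [0.3,0,0,0.05,0],
    [0.3,0,0,0.09,0],
    [0.3,0,0,0.13,0],
    [0.3,0,0,0.17,0],
    [0.3,0,0,0.2,0],
    [0.3,0,0,0.22,0],
    [0.3,0,0,0.22,0]
  ]
}}

```text
clock: 8.2
ee_pos: [569.9, -58.1, 108.4]
eef_rot: [0.997, 0.073, -0.0, -0.0]
wrist_force: [-0.2, 0.3, -7.4]
gripper_width: 37.3
finger_force: 35.0
```

```bash
python3 - <<'E'
from h import *
import pickle
a=shot('scene');b=shot('top');pickle.dump((a,b),open('c2.pkl','wb'))
go(570.4,-57,83,-81.6)
p=proj(a,(570,-57,110));q=proj(b,(570,-57,110));print(p,q)
x,y=map(int,p);A=cv2.resize(a['pixels'][y-50:y+50,x-50:x+50,::-1],None,fx=4,fy=4,interpolation=2)
X,Y=map(int,q);B=cv2.resize(b['pixels'][Y-50:Y+50,X-50:X+50,::-1],None,fx=4,fy=4,interpolation=2)
print(x-50,y-50,X-50,Y-50)
cv2.imwrite('pics/g2.png',np.hstack([A,B]))
E
```

```text
t 8.3 p [570.1 -58.1 108.9] yaw -81.6 tilt [ 4.e-04 -0.e+00 -1.e+00] -> shift [ 0.0029 -0.0071  0.1725] turn 0.0 | F [-0.15  0.04 -7.28] M [ 0.027 -0.024  0.038] w 37.7 ff 35.0 j6 1.26
[278.47018122 212.82685078] [304.92638535 205.71041563]
228 162 254 155
```

View pics/g2.png

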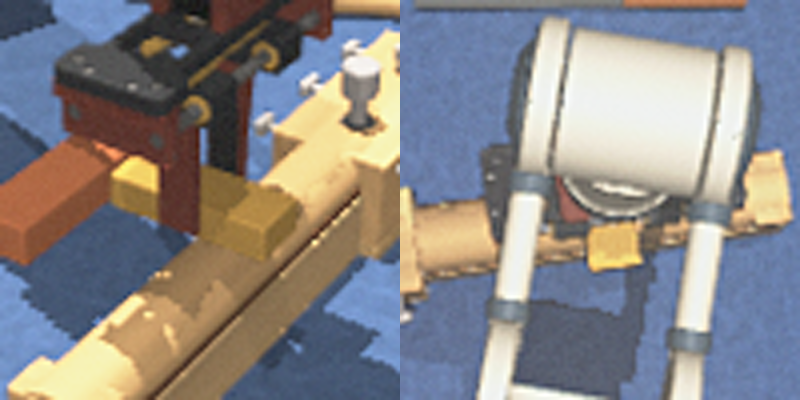

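The bar hangs across the neck, level. Scene crop: front top edge runs from (112,178) to (265,235), with the right end's back corner at (300,197). In the top view only its near end shows, around (592,272)-(638,265). I'll compare bar and neck in the same camera.

```bash
python3 - <<'E'
from h import *
import pickle
a,b=pickle.load(open('c2.pkl','rb'));a0,b0=pickle.load(open('c0.pkl','rb'))
f=lambda c,x0,y0,s:np.array([x0+(c[0]+.5)/s-.5,y0+(c[1]+.5)/s-.5])
n=np.array([.989,.148]);u=np.array([-.148,.989])
for l,c,z in(('FL top',(112,178),124),('BL top',(140,157),124),('FR top',(265,235),124),('BR top',(300,197),124),('FR bot',(265,260),102)):
    P=plane(a,*f(c,228,162,4),z);print(l,P[:2].round(1),'n',(n@P[:2]).round(1),'u',(u@P[:2]).round(1))
for l,c,z in(('near end bot',(215,268),102),('near end top',(213,262),124)):
    P=plane(b,*f(c,254,155,4),z);print(l,P[:2].round(1),(n@P[:2]).round(1),(u@P[:2]).round(1))
T=np.array([570.1,-58.1]);print('tcp n',n@T,'u',u@T)
# neck silhouette edges at several stations (top view, before arm came)
for s in(-80,-60,-40,-20,0):
    C=np.array([543,125])+u*(s-160)
    for nm,c in(('t',b0),('s',a0)):
        row=[]
        for d in np.arange(-60,61,1.):
            q=proj(c,(*(C+n*d),51)).astype(np.float32)
            row.append(cv2.getRectSubPix(c['pixels'],(1,1),tuple(map(float,q)))[0,0].astype(float))
        row=np.array(row);v=row[:,0]-row[:,2];m=np.where(v>0)[0]
        print(s,nm,'warm from',m.min()-60,'to',m.max()-60,end=' | ')
    print()
go(570.4,-57,83,-81.6)
E
```

```text
FL top [528.6 -86.2] n 510.0 u -163.5
BL top [525.5 -60.3] n 510.8 u -137.4
FR top [625.9 -72.2] n 608.4 u -164.0
BR top [617.6 -32.1] n 606.1 u -123.1
FR bot [621.4 -65.7] n 604.9 u -157.0
near end bot [523.  -64.7] 507.6 -141.4
near end top [524.9 -62.1] 509.9 -139.1
tcp n 555.2301 u -141.8357
-80 t warm from -32 to 27 | -80 s warm from -32 to 58 | 
-60 t warm from -32 to 27 | -60 s warm from -32 to 58 | 
-40 t warm from -32 to 27 | -40 s warm from -32 to 58 | 
-20 t warm from -31 to 26 | -20 s warm from -32 to 58 | 
0 t warm from -31 to 27 | 0 s warm from -31 to 57 | 
t 8.3 p [570.1 -58.1 108.9] yaw -81.6 tilt [ 4.e-04 -0.e+00 -1.e+00] -> shift [ 0.0029 -0.0071  0.1725] turn 0.0 | F [-0.15  0.04 -7.28] M [ 0.027 -0.024  0.038] w 37.7 ff 35.0 j6 1.26
```

>>> {"method": "play_rows", "body": {
  "plan": [
    [0.3,-0.005,0,0.025,0],
    [0.3,-0.01,0,0.05,0],
    [0.3,-0.013,0,0.075,0],
    [0.3,-0.013,0,0.1,0],
    [0.3,-0.013,0,0.12,0],
    [0.3,-0.013,0,0.135,0],
    [0.3,-0.013,0,0.145,0],
    [0.3,-0.013,0,0.15,0]
  ]
}}

```text
clock: 9.3
ee_pos: [568.1, -58.4, 86.1]
eef_rot: [0.997, 0.073, 0.0, 0.0]
wrist_force: [0.6, 0.6, -7.3]
gripper_width: 38.2
finger_force: 35.0
```

>>> {"method": "play_rows", "body": {
  "plan": [
    [0.3,0,0,0.003,0],
    [0.3,0,0,0.006,0],
    [0.3,0,0,0.009,0],
    [0.3,0,0,0.012,0],
    [0.3,0,0,0.015,0],
    [0.3,0,0,0.018,0],
    [0.3,0,0,0.02,0],
    [0.3,0,0,0.02,0]
  ]
}}

```text
clock: 10.3
ee_pos: [568.1, -58.4, 83.1]
eef_rot: [0.997, 0.073, -0.0, -0.0]
wrist_force: [0.1, 0.3, -7.6]
gripper_width: 37.6
finger_force: 35.0
```

```bash
python3 -c "
from h import *
go(568.4,-57.5,83,-81.6)"
```

```text
t 10.3 p [568.1 -58.4  83.1] yaw -81.59 tilt [-1.e-04  0.e+00 -1.e+00] -> shift [ 0.0031 -0.0055  0.0006] turn 0.0 | F [ 0.05  0.27 -7.64] M [0.    0.029 0.054] w 37.6 ff 35.0 j6 1.26
```

Not yet in contact; continue down slowly.

>>> {"method": "play_rows", "body": {
  "plan": [
    [0.3,0,0,0.002,0],
    [0.3,0,0,0.004,0],
    [0.3,0,0,0.006,0],
    [0.3,0,0,0.008,0],
    [0.3,0,0,0.01,0],
    [0.3,0,0,0.01,0],
    [0.3,0,0,0.01,0],
    [0.3,0,0,0.01,0]
  ]
}}

```text
clock: 11.3
ee_pos: [568.2, -58.4, 82.5]
eef_rot: [0.997, 0.073, 0.0, 0.0]
wrist_force: [-5.0, 1.6, 3.7]
gripper_width: 37.9
finger_force: 35.0
```

```bash
python3 -c "
from h import *
go(568.4,-57.5,83,-81.6)"
```

```text
t 11.3 p [568.2 -58.4  82.5] yaw -81.6 tilt [ 6.e-04 -1.e-04 -1.e+00] -> shift [ 0.0024 -0.006  -0.0031] turn -0.0 | F [-5.05  1.55  3.75] M [0.214 0.984 0.003] w 37.9 ff 35.0 j6 1.26
```

>>> {"method": "play_rows", "body": {
  "plan": [
    [0.3,0,0,-0.001,0],
    [0.3,0,0,-0.002,0],
    [0.3,0,0,-0.003,0],
    [0.3,0,0,-0.003,0],
    [0.3,0,0,-0.003,0],
    [0.3,0,0,-0.003,0],
    [0.3,0,0,-0.003,0],
    [0.3,0,0,-0.003,0]
  ],
  "force": 15
}}

```text
clock: 12.3
ee_pos: [568.2, -58.4, 82.6]
eef_rot: [0.997, 0.073, 0.0, 0.0]
wrist_force: [-5.7, -0.1, 3.9]
gripper_width: 38.0
finger_force: 15.0
```

```bash
python3 -c "
from h import *
go(568.4,-57.5,83,-81.6)"
```

```text
t 12.3 p [568.2 -58.4  82.6] yaw -81.6 tilt [ 5.e-04 -1.e-04 -1.e+00] -> shift [ 0.0023 -0.006  -0.0029] turn 0.0 | F [-5.69 -0.11  3.85] M [0.181 0.974 0.015] w 38.0 ff 15.0 j6 1.26
```

>>> {"method": "play_rows", "body": {
  "plan": [
    [0.3,0,0,-0.001,0],
    [0.3,0,0,-0.002,0],
    [0.3,0,0,-0.003,0],
    [0.3,0,0,-0.004,0],
    [0.3,0,0,-0.004,0],
    [0.3,0,0,-0.004,0],
    [0.3,0,0,-0.004,0],
    [0.3,0,0,-0.004,0]
  ],
  "force": 5
}}

```text
clock: 13.3
ee_pos: [568.2, -58.4, 82.5]
eef_rot: [0.997, 0.073, 0.0, -0.0]
wrist_force: [-0.3, 0.8, -0.3]
gripper_width: 38.1
finger_force: 5.0
```

```bash
python3 - <<'E'
from h import *
go(568.4,-57.5,83,-81.6)
a=shot('scene')
A=cv2.resize(a['pixels'][162:262,228:328,::-1],None,fx=6,fy=6,interpolation=2)
cv2.imwrite('pics/g3.png',A)
E
```

```text
t 13.3 p [568.2 -58.4  82.5] yaw -81.6 tilt [ 3.e-04  1.e-04 -1.e+00] -> shift [ 0.0019 -0.0057 -0.0032] turn 0.0 | F [-0.33  0.79 -0.32] M [0.102 0.041 0.028] w 38.1 ff 5.0 j6 1.26
```

View pics/g3.png

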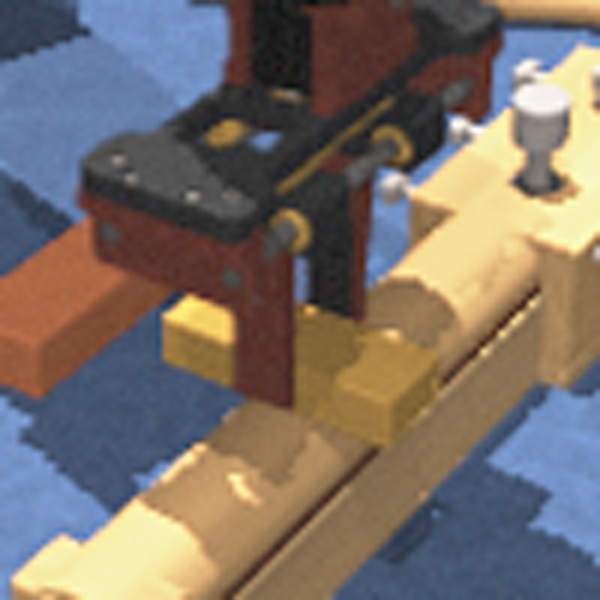

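The bar sits on the crown (scene crop, ends at (165,335) and (440,370)) and the wrist is unloaded. Releasing gradually.

>>> {"method": "play_rows", "body": {
  "plan": [
    [0.45,0,0,0,0],
    [0.46,0,0,0,0],
    [0.48,0,0,0,0],
    [0.51,0,0,0,0],
    [0.55,0,0,0,0],
    [0.6,0,0,0,0],
    [0.65,0,0,0,0],
    [0.7,0,0,0,0]
  ]
}}

```text
clock: 14.35
ee_pos: [568.1, -58.4, 82.7]
eef_rot: [0.997, 0.073, 0.0, 0.0]
wrist_force: [-0.4, 0.5, 0.3]
gripper_width: 60.7
finger_force: 0.0
```

```bash
python3 - <<'E'
from h import *
go(568.4,-57.5,170,-81.6)
a=shot('scene');import pickle;pickle.dump(a,open('c3.pkl','wb'))
A=cv2.resize(a['pixels'][162:262,228:328,::-1],None,fx=6,fy=6,interpolation=2)
cv2.imwrite('pics/g4.png',A)
E
```

```text
t 14.35 p [568.1 -58.4  82.7] yaw -81.6 tilt [ 0. -0. -1.] -> shift [ 0.0029 -0.0057 -0.582 ] turn 0.0 | F [-0.44  0.49  0.29] M [0.021 0.07  0.001] w 60.7 ff 0.0 j6 1.26
```

View pics/g4.png

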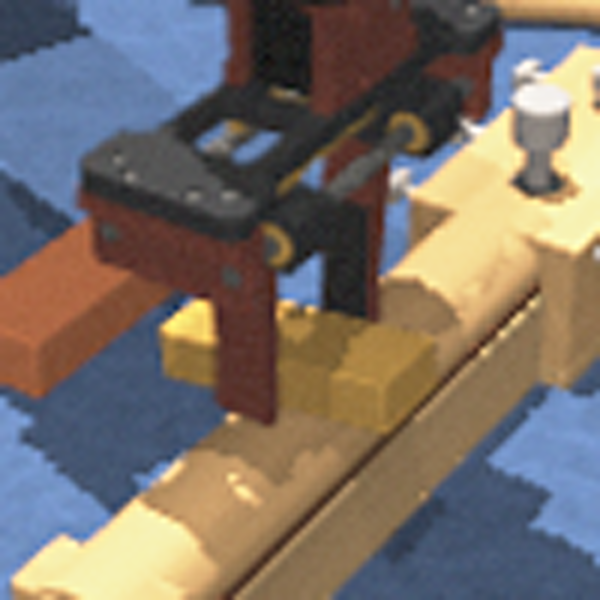

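After release the bar's right end rose: the front-bottom-right corner moved from (387,447) to (387,432) and the left end dropped. It's balanced but tilted, so I'll quantify the tilt.

```bash
python3 - <<'E'
from h import *
import pickle
a=pickle.load(open('c3.pkl','rb'))
n=np.array([.989,.148,0]);u=np.array([-.148,.989,0])
f=lambda c:np.array([228+(c[0]+.5)/6-.5,162+(c[1]+.5)/6-.5])
def onf(c,U):
    o,w=ray(a,*f(c));P=o+w*(U-u@o)/(u@w);return np.array([n@P,P[2]])
for nm,L in(('before',[(163,362),(387,447),(163,320),(390,405)]),('after',[(162,372),(387,432),(161,332),(385,395)])):
    Q=[onf(c,-161) for c in L];print(nm,np.round(Q,1).tolist())
    print([round(float(np.degrees(np.arctan2(*(Q[i+1]-Q[i])[::-1]))),1) for i in(0,2)])
E
```

```text
before [[504.5, 77.6], [603.5, 78.5], [505.1, 97.2], [604.2, 97.7]]
[0.5, 0.3]
after [[503.8, 72.7], [603.3, 85.2], [504.0, 91.3], [602.0, 101.2]]
[7.2, 5.8]
```

Tilt is about 6.5°, so the centre of mass is roughly 1.5 mm short on −x. I'll regrip, lift slightly, shift +1.5 mm, and lay it again.

>>> {"method": "play_rows", "body": {
  "plan": [
    [0.5,0,0,0,0],
    [0.45,0,0,0,0],
    [0.4,0,0,0,0],
    [0.3,0,0,0,0],
    [0.3,0,0,0,0],
    [0.3,0,0,0,0],
    [0.3,0,0,0,0],
    [0.3,0,0,0,0]
  ],
  "force": 20
}}

```text
clock: 15.4
ee_pos: [568.1, -58.4, 82.7]
eef_rot: [0.997, 0.073, 0.0, 0.0]
wrist_force: [-0.2, -0.3, 0.2]
gripper_width: 37.7
finger_force: 20.0
```

>>> {"method": "play_rows", "body": {
  "plan": [
    [0.3,0,0,-0.005,0],
    [0.3,0,0,-0.015,0],
    [0.3,0,0,-0.03,0],
    [0.3,0.005,0,-0.03,0],
    [0.3,0.01,0,-0.03,0],
    [0.3,0.01,0,-0.03,0],
    [0.3,0.01,0,-0.03,0],
    [0.3,0.01,0,-0.03,0]
  ],
  "force": 30
}}

```text
clock: 16.4
ee_pos: [569.5, -58.2, 87.2]
eef_rot: [0.997, 0.073, -0.0, 0.0]
wrist_force: [0.7, -0.1, -7.2]
gripper_width: 37.7
finger_force: 30.0
```

```bash
python3 -c "
from h import *
go(569.6,-58.2,82.7,-81.6)"
```

```text
t 16.4 p [569.5 -58.2  87.2] yaw -81.6 tilt [-0. -0. -1.] -> shift [0.0004 0.0001 0.0298] turn 0.0 | F [ 0.68 -0.13 -7.21] M [-0.009  0.034  0.01 ] w 37.7 ff 30.0 j6 1.26
```

>>> {"method": "play_rows", "body": {
  "plan": [
    [0.3,0,0,0.008,0],
    [0.3,0,0,0.015,0],
    [0.3,0,0,0.02,0],
    [0.3,0,0,0.024,0],
    [0.3,0,0,0.027,0],
    [0.3,0,0,0.029,0],
    [0.3,0,0,0.03,0],
    [0.3,0,0,0.03,0]
  ]
}}

```text
clock: 17.4
ee_pos: [569.6, -58.2, 82.9]
eef_rot: [0.997, 0.073, 0.0, 0.0]
wrist_force: [-0.8, -0.1, -6.9]
gripper_width: 37.7
finger_force: 30.0
```

>>> {"method": "play_rows", "body": {
  "plan": [
    [0.3,0,0,0,0],
    [0.3,0,0,0.001,0],
    [0.3,0,0,0.001,0],
    [0.3,0,0,0.001,0],
    [0.3,0,0,0.001,0],
    [0.3,0,0,0.001,0],
    [0.3,0,0,0.001,0],
    [0.3,0,0,0.001,0]
  ],
  "force": 5
}}

```text
clock: 18.4
ee_pos: [569.7, -58.2, 82.9]
eef_rot: [0.997, 0.073, 0.0, 0.0]
wrist_force: [-3.3, 0.8, 0.3]
gripper_width: 37.8
finger_force: 5.0
```

```bash
python3 -c "
from h import *
go(569.6,-58.2,82.7,-81.6)"
```

```text
t 18.4 p [569.7 -58.2  82.9] yaw -81.6 tilt [ 4.e-04  0.e+00 -1.e+00] -> shift [-0.0006  0.0001  0.0012] turn 0.0 | F [-3.33  0.77  0.26] M [0.181 0.503 0.003] w 37.8 ff 5.0 j6 1.26
```

>>> {"method": "play_rows", "body": {
  "plan": [
    [0.44,0,0,0,0],
    [0.45,0,0,0,0],
    [0.47,0,0,0,0],
    [0.5,0,0,0,0],
    [0.55,0,0,0,0],
    [0.6,0,0,0,0],
    [0.65,0,0,0,0],
    [0.7,0,0,0,0]
  ],
  "force": 3
}}

```text
clock: 19.4
ee_pos: [569.6, -58.2, 82.5]
eef_rot: [0.997, 0.073, 0.0, 0.0]
wrist_force: [-0.1, -0.4, 0.2]
gripper_width: 60.9
finger_force: 0.0
```

```bash
python3 - <<'E'
from h import *
go(568.4,-57.5,170,-81.6)
a=shot('scene');import pickle;pickle.dump(a,open('c4.pkl','wb'))
A=cv2.resize(a['pixels'][162:262,228:328,::-1],None,fx=6,fy=6,interpolation=2)
cv2.imwrite('pics/g5.png',A)
E
```

```text
t 19.4 p [569.6 -58.2  82.5] yaw -81.6 tilt [ 0. -0. -1.] -> shift [-0.0069 -0.0058 -0.5832] turn -0.0 | F [-0.11 -0.41  0.19] M [ 0.017  0.025 -0.051] w 60.9 ff 0.0 j6 1.26
```

View pics/g5.png

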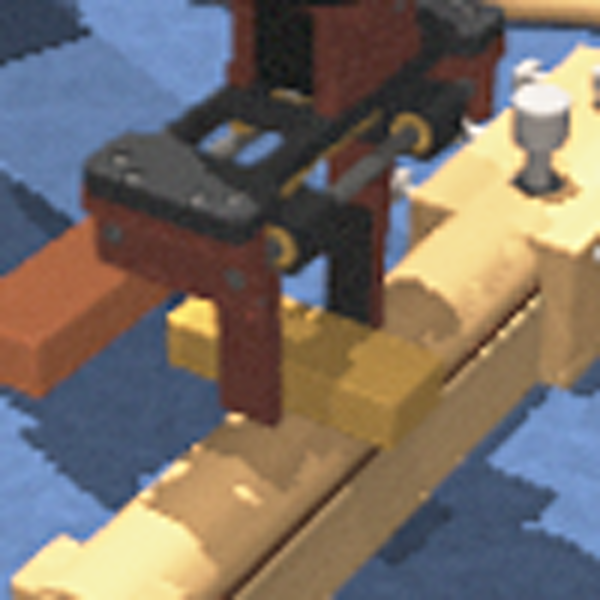

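The bar is now level: its front bottom edge runs (168,365)-(393,448), slope 0.369 against 0.379 for the level held bar, so under 1° of tilt. Retracting and moving to the knob.

>>> {"method": "play_rows", "body": {
  "plan": [
    [0.7,0,0,-0.04,0],
    [0.7,0,0,-0.1,0],
    [0.7,0,0,-0.17,0],
    [0.7,0,0,-0.25,0],
    [0.7,0,0,-0.33,0],
    [0.7,0,0,-0.41,0],
    [0.7,0,0,-0.48,0],
    [0.7,0,0,-0.52,0]
  ]
}}

```text
clock: 20.45
ee_pos: [569.8, -58.2, 161.5]
eef_rot: [0.997, 0.073, 0.0, 0.0]
wrist_force: [-0.5, 0.5, -1.1]
gripper_width: 61.4
finger_force: 0.0
```

```bash
python3 -c "
from h import *
go(542.9,125.2,150,-81.5)"
```

```text
t 20.45 p [569.8 -58.2 161.5] yaw -81.6 tilt [ 8.e-04 -1.e-04 -1.e+00] -> shift [ 0.0013 -1.2358  0.0763] turn -0.0005 | F [-0.48  0.49 -1.1 ] M [-0.048 -0.003 -0.016] w 61.4 ff 0.0 j6 1.26
```

>>> {"method": "play_rows", "body": {
  "plan": [
    [0.7,0,-0.08,0,0],
    [0.7,0,-0.2,0,0],
    [0.7,0,-0.34,0,0],
    [0.7,0,-0.48,0,0],
    [0.7,0,-0.62,0,0],
    [0.7,0,-0.76,0,0],
    [0.7,0,-0.9,0,0],
    [0.7,0,-1,0,0]
  ]
}}

```text
clock: 21.45
ee_pos: [547.3, 91.9, 160.6]
eef_rot: [0.997, 0.074, 0.0, -0.0]
wrist_force: [1.4, 0.2, -0.2]
gripper_width: 61.6
finger_force: 0.0
```

>>> {"method": "play_rows", "body": {
  "plan": [
    [0.7,0,-0.06,0,0],
    [0.7,0,-0.13,0,0],
    [0.7,0,-0.19,0,0],
    [0.7,0,-0.236,0,0],
    [0.7,0,-0.236,0.05,0],
    [0.7,0,-0.236,0.12,0],
    [0.7,0,-0.236,0.18,0],
    [0.7,0,-0.236,0.2,0]
  ]
}}

```text
clock: 22.45
ee_pos: [542.0, 124.9, 129.1]
eef_rot: [0.997, 0.073, -0.001, 0.0]
wrist_force: [-0.2, 0.0, -1.0]
gripper_width: 61.3
finger_force: 0.0
```

```bash
python3 - <<'E'
from h import *
go(542.9,125.2,82,-81.5)
a=shot('scene');b=shot('top');import pickle;pickle.dump((a,b),open('c5.pkl','wb'))
A=cv2.resize(a['pixels'][140:240,230:360,::-1],None,fx=6,fy=6,interpolation=2)
cv2.imwrite('pics/g6.png',A)
E
```

```text
t 22.45 p [542.  124.9 129.1] yaw -81.62 tilt [-1.9e-03 -4.0e-04 -1.0e+00] -> shift [ 0.0069 -0.0013  0.314 ] turn -0.0007 | F [-0.22  0.03 -0.97] M [ 0.006 -0.013  0.057] w 61.3 ff 0.0 j6 1.59
```

View pics/g6.png

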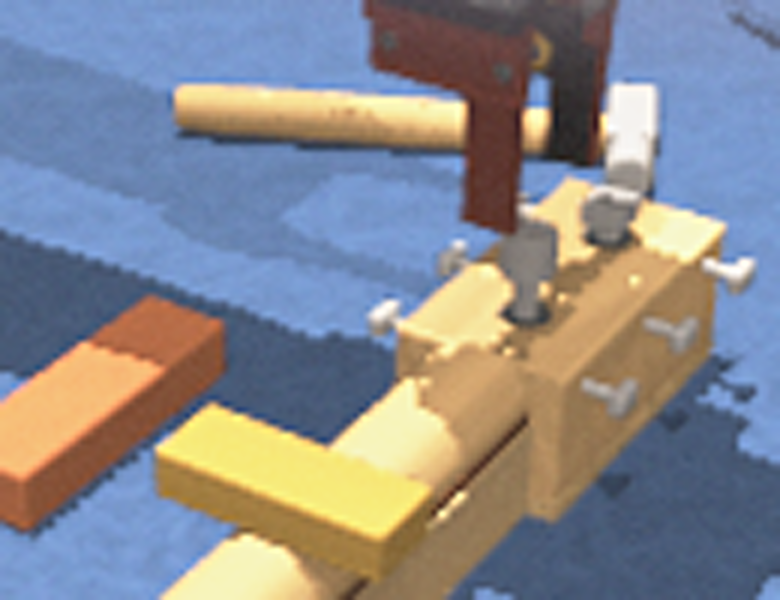

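The bar rests level at crop (157,450)-(430,490), and the fingers straddle above the knob at (530,240). Descending over the knob, then a light close.

>>> {"method": "play_rows", "body": {
  "plan": [
    [0.7,0.005,0,0.05,0],
    [0.7,0.005,0,0.1,0],
    [0.7,0.005,0,0.15,0],
    [0.7,0.005,0,0.2,0],
    [0.7,0.005,0,0.25,0],
    [0.7,0.005,0,0.29,0],
    [0.7,0.005,0,0.31,0],
    [0.7,0.005,0,0.31,0]
  ]
}}

```text
clock: 23.55
ee_pos: [543.1, 125.3, 83.8]
eef_rot: [0.997, 0.073, -0.0, 0.0]
wrist_force: [-0.2, -0.3, 0.2]
gripper_width: 61.6
finger_force: 0.0
```

>>> {"method": "play_rows", "body": {
  "plan": [
    [0.4,0,0,0,0],
    [0.4,0,0,0,0],
    [0.35,0,0,0,0],
    [0.3,0,0,0,0],
    [0.25,0,0,0,0],
    [0.2,0,0,0,0],
    [0.2,0,0,0,0],
    [0.2,0,0,0,0]
  ],
  "force": 3
}}

```text
clock: 24.55
ee_pos: [543.3, 125.4, 84.1]
eef_rot: [0.997, 0.073, 0.0, -0.0]
wrist_force: [-1.0, 0.9, 0.7]
gripper_width: 26.0
finger_force: 3.0
```

```bash
python3 -c "
from h import *
go(542.9,125.2,82,-81.6)
s=sensors.sense();R=Ro.from_quat(s['eef_rot']).as_matrix();print('F tool',(R.T@s['wrist_force']).round(2))"
```

```text
t 24.55 p [543.3 125.4  84.1] yaw -81.6 tilt [ 1.e-04  0.e+00 -1.e+00] -> shift [-0.0025  0.0007  0.014 ] turn 0.0 | F [-0.99  0.87  0.71] M [ 0.032 -0.032  0.009] w 26.0 ff 3.0 j6 1.59
F tool [-0.85 -1.01 -0.71]
```

>>> {"method": "play_rows", "body": {
  "plan": [
    [0.2,0,0,0,0],
    [0.2,0,0,0,0],
    [0.2,0,0,0,0],
    [0.2,0,0,0,0],
    [0.2,0,0,0,0],
    [0.2,0,0,0,0],
    [0.2,0,0,0,0],
    [0.2,0,0,0,0]
  ],
  "force": 15
}}

```text
clock: 25.55
ee_pos: [543.2, 125.3, 84.1]
eef_rot: [0.997, 0.073, 0.0, -0.0]
wrist_force: [0.6, 0.3, 0.8]
gripper_width: 26.0
finger_force: 15.0
```

```bash
python3 -c "
from h import *
go(542.9,125.2,84,-81.6)
s=sensors.sense();R=Ro.from_quat(s['eef_rot']).as_matrix();print('F tool',(R.T@s['wrist_force']).round(2))"
```

```text
t 25.55 p [543.2 125.3  84.1] yaw -81.6 tilt [ 1.e-04  1.e-04 -1.e+00] -> shift [-0.0024  0.0006  0.0007] turn 0.0 | F [0.6  0.29 0.75] M [ 0.08  -0.025 -0.012] w 26.0 ff 15.0 j6 1.59
F tool [ 0.64 -0.19 -0.75]
```

Lateral force is negligible, so the grip is centred. Lifting slowly, with a check on force.

>>> {"method": "play_rows", "body": {
  "plan": [
    [0.2,0,0,-0.006,0],
    [0.2,0,0,-0.013,0],
    [0.2,0,0,-0.021,0],
    [0.2,0,0,-0.03,0],
    [0.2,0,0,-0.038,0],
    [0.2,0,0,-0.046,0],
    [0.2,0,0,-0.053,0],
    [0.2,0,0,-0.06,0]
  ]
}}

```text
clock: 26.55
ee_pos: [543.2, 125.4, 93.1]
eef_rot: [0.997, 0.073, -0.0, -0.0]
wrist_force: [-0.5, -0.1, -2.4]
gripper_width: 25.8
finger_force: 15.0
```

```bash
python3 -c "
from h import *
go(543.2,125.3,111,-81.6)
s=sensors.sense();R=Ro.from_quat(s['eef_rot']).as_matrix();print('F tool',(R.T@s['wrist_force']).round(2))"
```

```text
t 26.55 p [543.2 125.4  93.1] yaw -81.6 tilt [-0.  0. -1.] -> shift [-1.000e-04  3.000e-04 -1.194e-01] turn 0.0 | F [-0.54 -0.07 -2.39] M [ 0.006  0.079 -0.034] w 25.8 ff 15.0 j6 1.59
F tool [-0.54 -0.01  2.39]
```

>>> {"method": "play_rows", "body": {
  "plan": [
    [0.2,0,0,-0.015,0],
    [0.2,0,0,-0.033,0],
    [0.2,0,0,-0.051,0],
    [0.2,0,0,-0.069,0],
    [0.2,0,0,-0.087,0],
    [0.2,0,0,-0.103,0],
    [0.2,0,0,-0.115,0],
    [0.2,0,0,-0.12,0]
  ]
}}

```text
clock: 27.55
ee_pos: [543.3, 125.3, 111.2]
eef_rot: [0.997, 0.073, 0.0, -0.0]
wrist_force: [0.7, -0.4, -1.3]
gripper_width: 25.7
finger_force: 15.0
```

>>> {"method": "play_rows", "body": {
  "plan": [
    [0.2,0,0,0,0],
    [0.2,0,0,0,0],
    [0.2,0,0,0,0],
    [0.2,0,0,0,0],
    [0.2,0,0,0,0],
    [0.2,0,0,0,0],
    [0.2,0,0,0,0],
    [0.2,0,0,0,0]
  ]
}}

```text
clock: 28.55
ee_pos: [543.2, 125.3, 111.1]
eef_rot: [0.997, 0.073, 0.0, -0.0]
wrist_force: [-0.5, 0.3, -2.2]
gripper_width: 25.9
finger_force: 15.0
```

```bash
python3 - <<'E'
from h import *
go(543.2,125.3,111,-81.6)
a=shot('scene')
cv2.imwrite('pics/g7.png',cv2.resize(a['pixels'][140:240,230:360,::-1],None,fx=6,fy=6,interpolation=2))
E
```

```text
t 28.55 p [543.2 125.3 111.1] yaw -81.6 tilt [ 0.  0. -1.] -> shift [-0.0003  0.0002  0.0004] turn 0.0 | F [-0.54  0.25 -2.17] M [-0.008  0.053  0.011] w 25.9 ff 15.0 j6 1.59
```

View pics/g7.png

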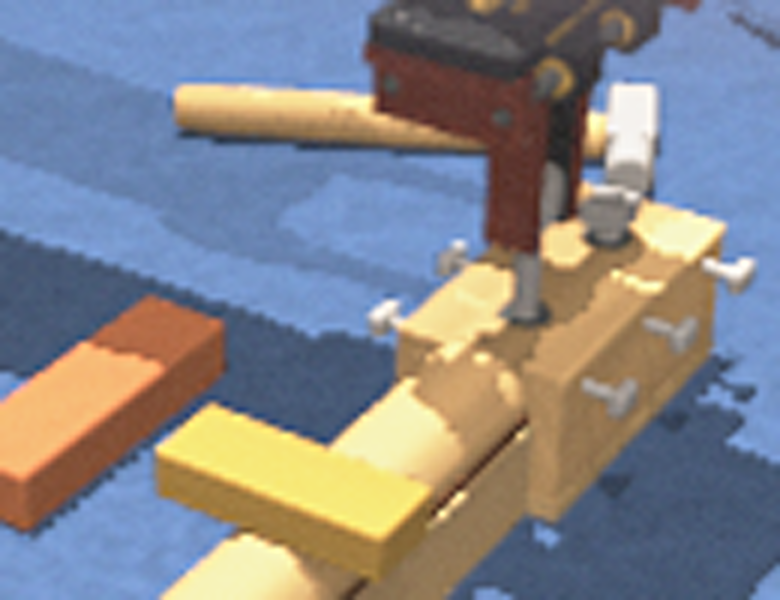

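The pin is 27 mm up, its shank visible at crop (527,290) and still in the bore. The stud is home at (608,215), and the bar is unmoved and level.

```bash
python3 -c "
from plant import ticket
print(ticket.finish_job())"
```

```text
the job is handed in; nothing more can be done
None
```

The job is handed in: the bar rests level (within about 1°) on the neck's crown, and the round-knobbed pin is held steady 27 mm up. The bar settled about 6° off on the first release, so I re-laid it 1.5 mm over. The square-headed pin stayed home, and nothing else looked moved in the last picture, which covers only the fixture end of the bench.

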